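# Snap a mould cassette into its holder

### The arm

A 6-joint arm with a two-finger parallel gripper is mounted at the origin on a cart in front of the work surface, level with it; the furniture and walls round the work are solid. World frame = base frame: x ahead of the robot, y to its left, z up, the work surface at z = 0. Lengths are in m, angles in degrees, forces in N, time in s.
With the tool pointing down it reaches from about 0.375 to 0.9 m from the base axis. Payload 3.1 kg.
Tool frame: the origin (TCP) lies between the finger pads; the fingertips stand 22 mm ahead of it and the grasp point (between the pads) lies 3 mm ahead of it (bot.tip_extent is the distance from the TCP to the fingertips, in m); y points along the fingers, z is the direction in which the jaws open and shut, and the axes are right-handed (so a half turn about y gives the same grasp; the last joint's range is limited). The gripper opens to 87 mm and grips with 3 to 60 N. Pads are 19 mm wide; open, the fingers measure 117 mm over their backs; the gripper's body (75 mm by 190 mm) begins 51 mm behind the grasp point.
Start: joints at [-76.748, 30.224, 82.088, -0, 67.689, -10.227], TCP at [0.249, -0.573, 0.245] pointing down, gripper open.
Joint ranges: [-176.69, 176.69], [-43.24, 126.21], [12.49, 139.97], [-82, 262], [0, 151.66], [-163.58, 163.58]. Speed limits (degrees/s): [159.86, 159.86, 180, 180, 180, 180].

### API

Orientations are given as a 3x3 rotation matrix whose columns are the frame's x, y, z axes.
In Python, from rig import bot, eyes, models gives the robot as it stands. The module is installed in compiled form; this text tells all that it offers.
- The arm moves only by the tool arm_command, never from a script. Its arguments are lists of equal length, an entry for each row: "translation": the shift along the tool's x, y, z each as a share of 0.08 m, from -1 to 1, a list of three; "rotation": the turn, a rotation vector about the tool's x, y, z each as a share of 60 degrees, from -1 to 1, a list of three; "grip": the closure, from -1 (fully open) to 1 (shut), so that 0 is half open. In form: {"translation": [[x, y, z], ...], "rotation": [[rx, ry, rz], ...], "grip": [grip, ...]}. A call has 1 to 5 rows; each row is the pose to reach, as a shift and turn from the pose commanded when the call began, along the tool's axes at that moment; what a row does not reach only later rows make up. A row lasts 1/10 s, in which the tool goes at most 50 mm and 8.59 degrees, less where a joint would pass 70% of its speed; a pose out of reach is approached as far as the arm can. A call with a number of a shift or a turn outside -1 to 1 is refused whole. A call with a gripper value outside its range is refused whole. The fingers move at their own pace and stop on an object; the grip force is fixed at half the most. Time passes only in rows, so rows that repeat a pose let the fingers close. It gives the time, the measured TCP pose, the force and the opening at its end, in the units of the state.
- bot.read_state(): the state, without advancing time (a new reading comes with each control period).
- eyes.capture(name): name is "scene" or "top" or "wrist"; returns a dict with "image" (480x640x3 uint8, blue, green, red), "mtx" (3x3 intrinsics, pixels), "dist_coeffs" ([k1, k2, p1, p2, k3] as OpenCV has them; the pictures are not rectified), "rvec" (rotation vector, rad) and "tvec" (3), from world to camera coordinates, as OpenCV has them; the wrist camera has in their place "hand_eye" (4x4, takes a point from camera to tool coordinates, whose origin is the TCP and whose axes are the tool frame's). Camera axes: x right, y down, z forward; pixel columns grow to the right and rows downward; lengths in m; the calibration is good to about 2 mm. A picture is of the moment at which its call begins: read the wrist's pose just before it. There is no depth.
- bot.hand_in(): hands the job in, once; it reports no verdict.
Trained networks look in the newest picture that a camera, given by its name, has taken for a name from the list of things; names that differ only in an ending like _2 or _b are one class to them, and where a whole thing is asked for, a point or a joint stands for the part that bears it (a point fixed in the world has none). Each returns a list of dicts, best first, with "conf" (0 to 1); they miss things now and then, are a little off and sometimes report something else, mostly with a low value. They report only what shows in the picture. A call takes as long as a camera call.
- models.recognise(camera, thing): "extent" ([left, top, right, bottom] as shares, 0 to 1, of the picture: columns of its width, rows of its height, round what is visible of it).
- models.spot_point(camera, thing): "point" ([column, row] as shares, 0 to 1, of the picture: columns of its width, rows of its height: a listed point, or the origin of a listed thing).
The state is a dict: "time_s": time; "joint_positions": joint angles; "qvel": joint speeds; "tau": joint torques, N m; "position": TCP position; "tcp_rot": TCP orientation; "force": force on the tool from outside, world axes, zero at the start; "moment": the same for the moment, N m; "opening": opening from 0.0 (shut) to 1.0 (fully open).
Only numpy, scipy, OpenCV 4.12 (cv2) and the standard library are available. Lean on these libraries where they do the work, as an engineer would, in place of code of your own. Each camera call takes 0.05 s, during which the arm holds its last target. There are 200 camera calls.

### The job

Load the mould cassette with the single square recess into the snap-in holder: set it down on the holder's wooden apron and slide it in, recess end first, until it is fully home against the end stop and the spring catch has clicked shut behind it, then let go. Leave the cassette with the two round recesses where it lies.

Things in the scene. Friction and masses are not known exactly. Their poses are not given: they have to be found in the camera images.
- cassette_square: Loose aluminium cassette with ONE SQUARE dark recess, 28 mm, in its top; 0.22 kg. Body 76 (x) x 60 (y) x 18 mm; wooden grip bar on top, 14 thick (x), 40 long (y), from 18 to 62 mm high. Origin: underside, below the bar; +x to the nose (face at x=+54, recess centre x=+27; rear face x=-22), z up. Grip the bar across x with fingertips 26 mm or more above the underside, to clear the holder.
- cassette_twin: The other cassette: same outline, frame and grip bar, but TWO ROUND dark recesses (18 mm) side by side in its top. It must stay where it lies.
- holder: Fixed snap-in holder: wooden plate 8 mm thick, x=-165 to +70 mm, with aluminium guides, loaded along its +x. Origin on the underside (table level). A fully home cassette has its origin at (0, 0, +8 mm) of this frame, same axes, nose on the end stop (face x=+54 mm, 26 mm high). It may then slip back up to 12 mm against the catch.
- holder_apron (a point): Point on the plate's top at x=-135 mm of the holder, axes as the holder: the empty apron, 80 mm wide, in front of the mouth. A cassette set down here, origin on this point, lies clear of everything; from here it slides 135 mm along +x to be home.
- holder_mouth (a point): Point on the plate's top at x=-15 mm of the holder, where the side guides (inner faces at y=+-35 mm) begin. The left (+y) guide flares out to y=+54 at x=-68 mm; the catch is the right side of the mouth. From x=-5 mm on, lips 30 to 34 mm above the table (40 at their front), reaching in to y=+-26 mm, keep a cassette from being put in from above.
- catch (a joint): Sprung steel leaf, 50 mm long, 11 to 28 mm above the table, on a pin at x=-75, y=-46 mm of the holder, free end inward at x=-35, y=-16. Radians: 0 = shut (at rest), grows as it is pushed outward (-y), 0.5 at most; a passing cassette holds it at 0.25 to 0.47. It snaps to 0 behind the rear face 4 to 7 mm short of the stop. Sliding in takes under 5 N; the end stop is rigid.

How it is judged (in metres and radians):
On the way:
1. the square-recess cassette, lying in the mouth of the holder, pushes the catch aside (value of joint catch above 0.15 rad and x of cassette_square in the frame of holder between -0.11 and -0.004 m and y of cassette_square in the frame of holder between -0.025 and 0.025 m and z of cassette_square in the frame of holder below 0.02 m), for 0.1 s.
At the end, for the whole second after the job is handed in: The square-recess cassette lies at rest between the guides, nose first, within 15 mm of the end stop, 12 mm of the middle and 0.2 rad of straight, and the catch is shut behind it (under 0.08 rad) (x of cassette_square in the frame of holder between -0.015 and 0.005 m and y of cassette_square in the frame of holder between -0.012 and 0.012 m and z of cassette_square in the frame of holder below 0.014 m and angle between the x axis of cassette_square and the x axis of holder, either way round below 0.2 rad and value of joint catch below 0.08 rad and linear speed of cassette_square below 0.02 m/s); the robot touches nothing.
It fails at once if the cassette with two round recesses is moved by more than 30 mm (distance of cassette_twin from where it was at the start of the episode above 0.03 m).
It also fails if it takes over 40 s, if anything falls off the work surface, if the arm or the gripper's body presses on something with over 40 N, if the wrist force passes 120 N, or if a joint passes its speed limit or range.

## Working session

There is one attempt and no reset: what is moved stays moved. The work goes in short steps, Python scripts to look and compute and a tool call to move; the robot and the scene stay as the last step left them, time stands still between calls to the robot, and variables do not carry over. Pictures are saved under pics/ and viewed, about 8 in all and at most 12, crops included, and the job is handed in when it is done.

Besides the shell and the picture viewer there is one more tool, called after "Emit:" as name(argument=value, ...) on one line, values as JSON. arm_command: Moves the arm, as the interface text tells. Shift numbers are shares of 0.08 m and turn numbers shares of 60 degrees, none past 1 either way. Its arguments: {"type":"object","properties":{"translation":{"type":"array"},"rotation":{"type":"array"},"grip":{"type":"array"}},"required":["translation","rotation","grip"]}

```bash
mkdir -p pics
cat > h.py <<'E'
import numpy as np, cv2
from rig import bot, eyes, models
def ray(c,uv):
    """camera centre and world direction for pixel"""
    n=cv2.undistortPoints(np.array([[uv]],float),c['mtx'],np.array(c['dist_coeffs'],float))[0,0]
    d=np.array([n[0],n[1],1.])
    if 'hand_eye' in c:
        s=bot_state; R=np.array(s['tcp_rot']); H=np.array(c['hand_eye'])
        return R@H[:3,3]+np.array(s['position']), R@H[:3,:3]@d
    R=cv2.Rodrigues(np.array(c['rvec'],float))[0]
    return -R.T@np.array(c['tvec'],float).ravel(), R.T@d
def onz(c,uv,z):
    o,d=ray(c,uv); return o+d*(z-o[2])/d[2]
def proj(c,P):
    P=np.array(P,float).reshape(-1,3)
    if 'hand_eye' in c:
        s=bot_state; R=np.array(s['tcp_rot']); H=np.array(c['hand_eye'])
        T=np.eye(4);T[:3,:3]=R;T[:3,3]=s['position']; M=np.linalg.inv(T@H)
        rv,tv=cv2.Rodrigues(M[:3,:3])[0],M[:3,3]
    else: rv,tv=np.array(c['rvec'],float),np.array(c['tvec'],float)
    return cv2.projectPoints(P,rv,tv,c['mtx'],np.array(c['dist_coeffs'],float))[0][:,0]
def cap(n):
    global bot_state
    bot_state=bot.read_state(); return eyes.capture(n)
E
python3 - <<'E'
from h import *
s=bot.read_state(); print(s['time_s'],np.round(s['tcp_rot'],3).tolist())
zs={'cassette_square':0,'cassette_twin':0,'holder':0,'holder_apron':.008,'holder_mouth':.008,'catch':.02}
for n in ['top','scene']:
    c=cap(n); cv2.imwrite(f'pics/{n}1.png',c['image'])
    for t,z in zs.items():
        for r in models.spot_point(n,t)[:2]:
            uv=np.array(r['point'])*[640,480]; print(n,t,round(r['conf'],2),uv.round(),onz(c,uv,z).round(4))
print(bot.read_state()['time_s'])
E
```

```text
0.0 [[-0.917, -0.001, 0.398], [-0.398, 0.002, -0.917], [-0.0, -1.0, -0.002]]
top cassette_square 0.8 [422. 298.] [ 0.434  -0.3563  0.    ]
top cassette_twin 0.69 [212. 298.] [0.4275 0.0642 0.    ]
top holder 0.94 [328. 226.] [ 0.5763 -0.1654  0.    ]
top holder_apron 0.95 [314. 294.] [ 0.4397 -0.1397  0.008 ]
top holder_apron 0.61 [328. 239.] [ 0.5505 -0.1657  0.008 ]
top holder_mouth 0.82 [326. 233.] [ 0.5616 -0.1627  0.008 ]Traceback (most recent call last):
  File "<stdin>", line 7, in <module>
ValueError: it knows: cassette_square, cassette_twin, holder, holder_apron, holder_mouth
```

View pics/top1.png

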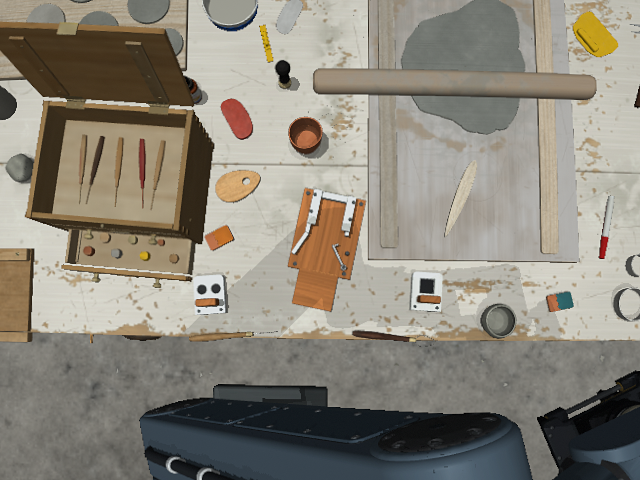

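```bash
cat >> h.py <<'E'
def go(x,y,z,yaw):
    """shares from the present pose to tool-down pose with tool z at world yaw (deg)"""
    from scipy.spatial.transform import Rotation as Ro
    s=bot.read_state(); R=np.array(s['tcp_rot']); p=np.array(s['position'])
    a=np.radians(yaw); Z=np.array([np.cos(a),np.sin(a),0]); Y=np.array([0,0,-1.]); T=np.c_[np.cross(Y,Z),Y,Z]
    print('t',s['time_s'],'shift',(R.T@([x,y,z]-p)/.08).round(3),'turn',(np.degrees(Ro.from_matrix(R.T@T).as_rotvec())/60).round(3),'J',np.round(s['joint_positions'],0),'F',np.round(s['force'],1),'op',s['opening'])
E
python3 - <<'E'
from h import *
go(.434,-.356,.22,2)
E
```

```text
t 0.3 shift [-3.202  0.304 -1.566] turn [ 1.000e-03 -1.142e+00 -1.000e-03] J [-77.  30.  82.   0.  68. -10.] F [-0.2  0.8  0.3] op 1.0051817942877281
```

Emit:
arm_command(translation=[[-0.5, 0, -0.25], [-1, 0, -0.5], [-1, 0, -0.5], [-1, 0, -0.5], [-1, 0, -0.5]], rotation=[[0, -0.14, 0], [0, -0.28, 0], [0, -0.42, 0], [0, -0.56, 0], [0, -0.7, 0]], grip=[-1, -1, -1, -1, -1])

```text
time_s: 0.8
position: [0.3069, -0.5042, 0.2447]
tcp_rot: [[-0.409, 0.0, 0.913], [-0.913, -0.0, -0.409], [0.0, -1.0, 0.0]]
force: [0.6, -0.2, 0.4]
opening: 1.003
```

Run:
```python
from h import *
go(.434,-.356,.22,2)
```

```text
t 0.8 shift [-2.34   0.308  0.693] turn [-0.    -0.435  0.   ] J [-70.  28.  87.  -0.  65. -45.] F [ 0.6 -0.2  0.4] op 1.0026769928977461
```

Emit:
arm_command(translation=[[-0.5, 0, 0.5], [-1, 0, 0.8], [-1, 0, 1], [-1, 0, 1], [-1, 0, 1]], rotation=[[0, -0.11, 0], [0, -0.22, 0], [0, -0.33, 0], [0, -0.435, 0], [0, -0.435, 0]], grip=[-1, -1, -1, -1, -1])

```text
time_s: 1.3
position: [0.4132, -0.4646, 0.2444]
tcp_rot: [[0.029, -0.0, 1.0], [-1.0, 0.0, 0.029], [-0.0, -1.0, -0.0]]
force: [0.1, -0.0, -0.2]
opening: 0.997
```

Run:
```python
from h import *
go(.41,-.34,.22,2)
```

```text
t 1.3 shift [-1.558  0.305  0.005] turn [ 0.    -0.006 -0.   ] J [-59.  30.  83.  -0.  67. -60.] F [ 0.1 -0.  -0.2] op 0.9970204209788499
```

Emit:
arm_command(translation=[[-0.5, 0, 0], [-1, 0, 0], [-1, 0, 0], [-1, 0, 0]], rotation=[[0, 0, 0], [0, 0, 0], [0, 0, 0], [0, 0, 0]], grip=[-1, -1, -1, -1])

```text
time_s: 1.7
position: [0.41, -0.3848, 0.2449]
tcp_rot: [[0.026, 0.0, 1.0], [-1.0, -0.001, 0.026], [0.001, -1.0, 0.0]]
force: [-0.0, 0.1, -0.2]
opening: 0.999
```

Run:
```python
from h import *
c=cap('wrist'); cv2.imwrite('pics/w1.png',c['image'])
zs={'cassette_square':0,'cassette_twin':0,'holder':0,'holder_apron':.008,'holder_mouth':.008}
for t,z in zs.items():
        for r in models.spot_point('wrist',t)[:2]:
            uv=np.array(r['point'])*[640,480]; print(t,round(r['conf'],2),uv.round(),onz(c,uv,z).round(4))
print(np.round(c['hand_eye'],3).tolist()); go(.434,-.356,.15,2)
```

```text
cassette_square 0.65 [329. 185.] [ 0.4302 -0.3613  0.    ]
[[0.0, 0.958, 0.287, -0.08], [-0.0, -0.287, 0.958, -0.14], [1.0, -0.0, 0.0, -0.001], [0.0, 0.0, 0.0, 1.0]]
t 2.0 shift [-0.371  1.181  0.307] turn [-0.    -0.008  0.   ] J [-55.  25.  91.  -0.  63. -56.] F [ 0.8 -0.7 -0.2] op 1.0003474567042816
```

View pics/w1.png

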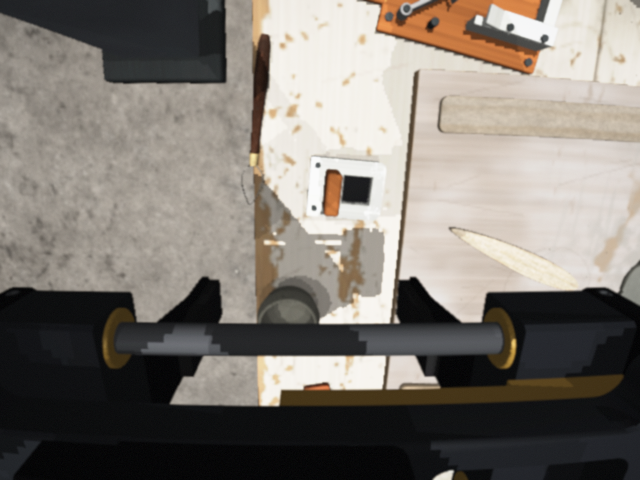

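```bash
cat >> h.py <<'E'
def blob(c,mask,box,z):
    """largest blob of mask in box, rectified to height z: centre, sizes, angle"""
    m=np.zeros(mask.shape,np.uint8); l,t,r,b=box; m[t:b,l:r]=mask[t:b,l:r]*255
    k=max(cv2.findContours(m,cv2.RETR_EXTERNAL,cv2.CHAIN_APPROX_NONE)[0],key=cv2.contourArea)
    P=np.array([onz(c,p,z)[:2] for p in k[:,0].astype(float)])
    return cv2.minAreaRect((P*1000).astype(np.float32))
E
python3 - <<'E'
from h import *
import h
c=cap('wrist'); im=c['image']; hsv=cv2.cvtColor(im,cv2.COLOR_BGR2HSV)
box=(300,145,395,230)
print('recess',blob(c,hsv[...,2]<60,(338,165,378,210),.018))
print('bar',blob(c,(hsv[...,1]>120)&(hsv[...,2]>60),(318,160,345,222),.062))
crop=cv2.resize(im[140:235,295:400],None,fx=6,fy=6,interpolation=cv2.INTER_CUBIC); cv2.imwrite('pics/w1c.png',crop)
E
```

```text
recess ((456.9598693847656, -361.699462890625), (25.01395034790039, 25.710599899291992), 86.87731170654297)
bar ((429.5435791015625, -358.88043212890625), (40.28639602661133, 13.809110641479492), 86.47322845458984)
```

View pics/w1c.png

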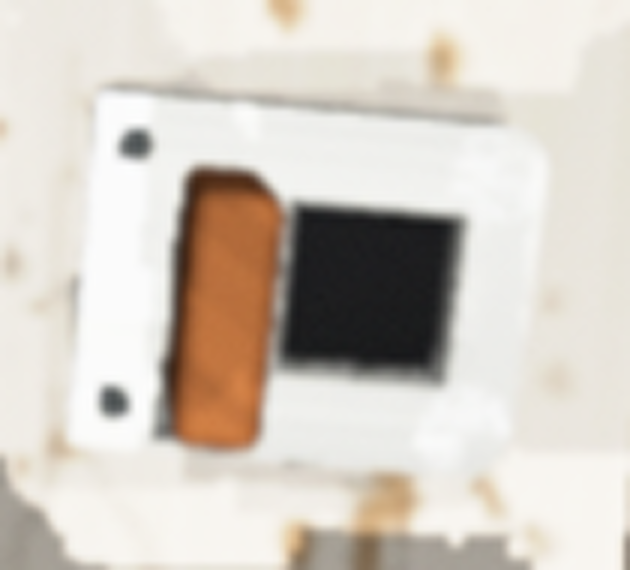

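Run:
```python
from h import *
go(.4297,-.3595,.165,-3.3);go(.4297,-.3595,.053,-3.3)
```

```text
t 2.05 shift [-0.326  0.993  0.253] turn [-0.    0.08  0.  ] J [-55.  25.  91.  -0.  63. -56.] F [-0.  -0.1 -0.7] op 0.9997084918019774
t 2.05 shift [-0.326  2.393  0.253] turn [-0.    0.08  0.  ] J [-55.  25.  91.  -0.  63. -56.] F [-0.  -0.1 -0.7] op 0.9997084918019774
```

Emit:
arm_command(translation=[[-0.326, 0.4, 0.253], [-0.326, 0.8, 0.253], [-0.326, 1, 0.253], [-0.326, 1, 0.253]], rotation=[[0, 0.08, 0], [0, 0.08, 0], [0, 0.08, 0], [0, 0.08, 0]], grip=[-1, -1, -1, -1])

```text
time_s: 2.45
position: [0.4287, -0.3573, 0.162]
tcp_rot: [[-0.056, -0.004, 0.998], [-0.998, 0.004, -0.056], [-0.004, -1.0, -0.004]]
force: [-0.3, 1.5, 0.8]
opening: 0.998
```

Emit:
arm_command(translation=[[0, 0.4, 0], [0, 0.8, 0], [0, 1, 0], [0, 1, 0]], rotation=[[0, 0, 0], [0, 0, 0], [0, 0, 0], [0, 0, 0]], grip=[-1, -1, -1, -1])

```text
time_s: 2.85
position: [0.4292, -0.3583, 0.0833]
tcp_rot: [[-0.057, -0.002, 0.998], [-0.998, 0.002, -0.057], [-0.002, -1.0, -0.002]]
force: [-0.1, 0.0, -0.1]
opening: 1.0
```

Run:
```python
from h import *
go(.4297,-.3595,.053,-3.3)
c=cap('wrist'); cv2.imwrite('pics/w2.png',c['image'])
```

```text
t 2.85 shift [0.015 0.378 0.008] turn [ 0.002  0.001 -0.002] J [-51.  39.  99.  -0.  43. -48.] F [-0.1  0.  -0.1] op 1.000013219297139
```

View pics/w2.png

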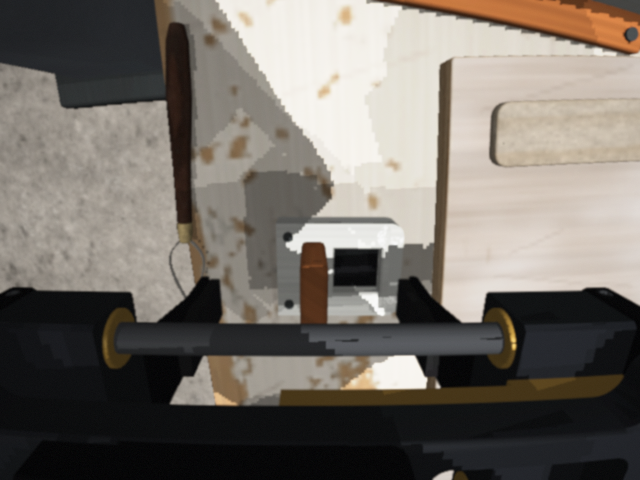

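Emit:
arm_command(translation=[[0, 0.2, 0], [0, 0.38, 0], [0, 0.38, 0], [0, 0.38, 0], [0, 0.38, 0]], rotation=[[0, 0, 0], [0, 0, 0], [0, 0, 0], [0, 0, 0], [0, 0, 0]], grip=[-1, -1, -1, 1, 1])

```text
time_s: 3.4
position: [0.4301, -0.359, 0.0549]
tcp_rot: [[-0.056, 0.001, 0.998], [-0.998, -0.001, -0.056], [0.001, -1.0, 0.001]]
force: [0.2, 0.5, 0.3]
opening: 0.895
```

Emit:
arm_command(translation=[[0, 0, 0], [0, 0, 0], [0, 0, 0], [0, 0, 0], [0, 0, 0]], rotation=[[0, 0, 0], [0, 0, 0], [0, 0, 0], [0, 0, 0], [0, 0, 0]], grip=[1, 1, 1, 1, 1])

```text
time_s: 3.9
position: [0.4298, -0.3584, 0.0542]
tcp_rot: [[-0.056, -0.0, 0.998], [-0.998, 0.0, -0.056], [-0.0, -1.0, -0.0]]
force: [-0.9, 0.8, 0.5]
opening: 0.448
```

Emit:
arm_command(translation=[[0, -0.3, 0], [0, -0.7, 0], [0, -1, 0], [0, -1, 0], [0, -1, 0]], rotation=[[0, 0, 0], [0, 0, 0], [0, 0, 0], [0, 0, 0], [0, 0, 0]], grip=[1, 1, 1, 1, 1])

```text
time_s: 4.4
position: [0.4298, -0.3585, 0.1344]
tcp_rot: [[-0.056, 0.001, 0.998], [-0.998, -0.001, -0.056], [0.001, -1.0, 0.001]]
force: [-0.5, 0.1, -0.1]
opening: 0.031
```

Run:
```python
from h import *
go(.4297,-.3595,.053,-3.3)
zs={'cassette_square':.08,'holder':0,'holder_apron':.008,'holder_mouth':.008}
for n in ['top','scene','wrist']:
    c=cap(n); cv2.imwrite(f'pics/{n}3.png',c['image'])
    for t,z in zs.items():
        for r in models.spot_point(n,t)[:2]:
            uv=np.array(r['point'])*[640,480]; print(n,t,round(r['conf'],2),uv.round(),onz(c,uv,z).round(4))
```

```text
t 4.4 shift [ 1.200e-02  1.017e+00 -1.000e-03] turn [-0.001  0.001  0.001] J [-51.  34.  97.   0.  49. -48.] F [-0.5  0.1 -0.1] op 0.03123364006017589
top cassette_square 0.64 [423. 298.] [ 0.4324 -0.3453  0.08  ]
top holder 0.95 [325. 227.] [ 0.5746 -0.1594  0.    ]
top holder_apron 0.56 [313. 295.] [ 0.436  -0.1386  0.008 ]
top holder_mouth 0.59 [327. 235.] [ 0.557  -0.1639  0.008 ]
scene cassette_square 0.78 [407. 321.] [ 0.3278 -0.402   0.08  ]
scene holder 0.93 [334. 248.] [ 0.568 -0.166  0.   ]
scene holder_apron 0.59 [283. 269.] [ 0.4442 -0.1399  0.008 ]
scene holder_mouth 0.97 [335. 246.] [ 0.5623 -0.1702  0.008 ]
wrist cassette_square 0.71 [314. 239.] [ 0.433  -0.3375  0.08  ]
```

View pics/scene3.png

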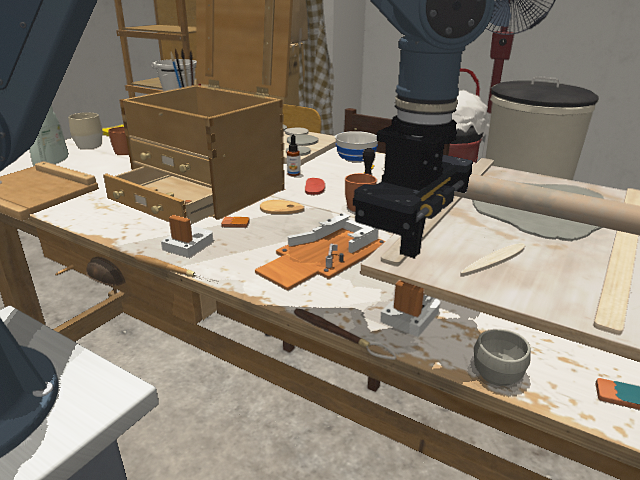

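The jaws hadn't closed yet when I lifted, so the fingers are empty at about (410,240) and the cassette still stands at (412,305). I'll re-open halfway, descend and give them time to close.

Emit:
arm_command(translation=[[0, 0, 0], [0, 0, 0], [0, 0, 0], [0, 0, 0], [0, 0, 0]], rotation=[[0, 0, 0], [0, 0, 0], [0, 0, 0], [0, 0, 0], [0, 0, 0]], grip=[-0.1, -0.1, -0.1, -0.1, -0.1])

```text
time_s: 5.65
position: [0.4298, -0.3585, 0.1342]
tcp_rot: [[-0.056, 0.0, 0.998], [-0.998, -0.0, -0.056], [0.0, -1.0, 0.0]]
force: [-0.6, -0.1, -1.0]
opening: 0.374
```

Run:
```python
from h import *
go(.4297,-.3595,.053,-3.3)
c=cap('wrist'); hsv=cv2.cvtColor(c['image'],cv2.COLOR_BGR2HSV)
cv2.imwrite('pics/w4.png',c['image'])
r=models.recognise('wrist','cassette_square')[0]; print(r)
l,t,rr,b=(np.array(r['extent'])*[640,480,640,480]).astype(int)
print('bar',blob(c,(hsv[...,1]>120)&(hsv[...,2]>60),(l+5,t+5,(l+rr)//2,b),.062))
print('recess',blob(c,hsv[...,2]<60,((l+rr)//2,t+8,rr-8,b-8),.018))
```

```text
t 5.65 shift [ 0.013  1.015 -0.   ] turn [-0.     0.001  0.   ] J [-51.  34.  97.  -0.  49. -48.] F [-0.6 -0.1 -1. ] op 0.3742017544451442
{'extent': [0.4403, 0.4133, 0.6033, 0.6108], 'conf': 0.63}
bar ((430.6715087890625, -355.2778015136719), (46.35386276245117, 12.389362335205078), 87.33931732177734)
recess ((458.4526672363281, -361.4135437011719), (24.19017219543457, 23.400279998779297), 86.78636932373047)
```

Cassette unmoved. Descend and grip.

Emit:
arm_command(translation=[[0, 0.3, 0], [0, 0.7, 0], [0, 1, 0.01], [0, 1, 0.01], [0, 1, 0.01]], rotation=[[0, 0, 0], [0, 0, 0], [0, 0, 0], [0, 0, 0], [0, 0, 0]], grip=[-0.1, -0.1, -0.1, 1, 1])

```text
time_s: 6.25
position: [0.4306, -0.3585, 0.0541]
tcp_rot: [[-0.056, -0.0, 0.998], [-0.998, 0.001, -0.056], [-0.001, -1.0, -0.0]]
force: [-0.5, 0.5, 1.2]
opening: 0.441
```

Emit:
arm_command(translation=[[0, 0, 0], [0, 0, 0], [0, 0, 0], [0, 0, 0], [0, 0, 0]], rotation=[[0, 0, 0], [0, 0, 0], [0, 0, 0], [0, 0, 0], [0, 0, 0]], grip=[1, 1, 1, 1, 1])

```text
time_s: 6.75
position: [0.4311, -0.3591, 0.0552]
tcp_rot: [[-0.056, 0.001, 0.998], [-0.998, -0.002, -0.056], [0.002, -1.0, 0.001]]
force: [1.1, -0.2, 6.4]
opening: 0.157
```

Run:
```python
from h import *
go(.43,-.358,.14,-3.3)
import h
# holder edges in the earlier wrist/top pictures: plate outline by colour, rectified to z=.008
for n,f in [('top','pics/top1.png')]:
    c=cap('top'); c['image']=cv2.imread(f); hsv=cv2.cvtColor(c['image'],cv2.COLOR_BGR2HSV)
    m=(hsv[...,0]<14)&(hsv[...,1]>120)&(hsv[...,2]>90)
    print(blob(c,m,(285,183,372,315),.008))
    cv2.imwrite('pics/top1c.png',cv2.resize(c['image'][180:320,280:380],None,fx=5,fy=5,interpolation=cv2.INTER_CUBIC))
```

```text
t 6.75 shift [-0.011 -1.06  -0.013] turn [-0.001  0.001  0.001] J [-51.  42.  99.   0.  39. -48.] F [ 1.1 -0.2  6.4] op 0.15707049562759212
((527.579833984375, -156.272705078125), (126.10945129394531, 232.69956970214844), 78.8262710571289)
```

View pics/top1c.png

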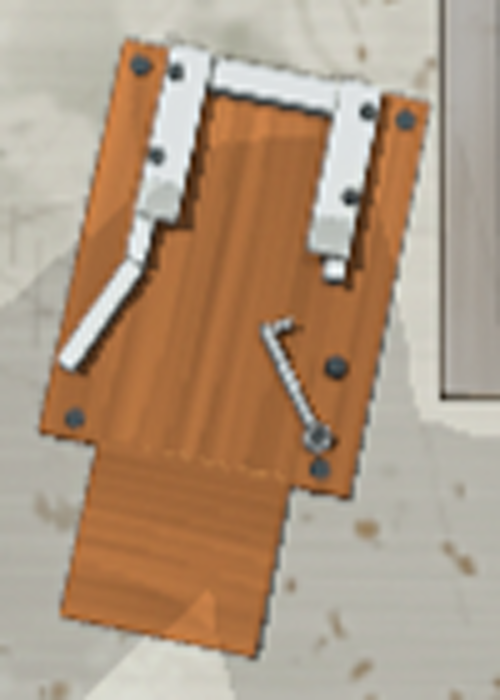

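Emit:
arm_command(translation=[[0, -0.3, 0], [0, -0.7, 0], [0, -1, 0], [-0.4, -1, 0], [-0.9, -1, 0]], rotation=[[0, 0, 0], [0, 0, 0], [0, 0, 0], [0, 0.06, 0], [0, 0.133, 0]], grip=[1, 1, 1, 1, 1])

```text
time_s: 7.3
position: [0.4352, -0.288, 0.1351]
tcp_rot: [[-0.2, 0.003, 0.98], [-0.98, -0.003, -0.2], [0.002, -1.0, 0.003]]
force: [1.0, 1.6, -3.1]
opening: 0.157
```

Run:
```python
from h import *
go(.438,-.1386,.135,-11.2)
```

```text
t 7.3 shift [-1.837 -0.004 -0.339] turn [-0.003 -0.005  0.002] J [-46.  32. 103.  -0.  45. -34.] F [ 1.   1.6 -3.1] op 0.1568996990025328
```

Emit:
arm_command(translation=[[-0.4, 0, -0.1], [-0.9, 0, -0.17], [-0.9, 0, -0.17], [-0.9, 0, -0.17]], rotation=[[0, 0, 0], [0, 0, 0], [0, 0, 0], [0, 0, 0]], grip=[1, 1, 1, 1])

```text
time_s: 7.7
position: [0.4351, -0.2123, 0.1341]
tcp_rot: [[-0.192, -0.001, 0.981], [-0.981, 0.0, -0.192], [-0.0, -1.0, -0.001]]
force: [0.2, -0.9, -2.6]
opening: 0.158
```

Emit:
arm_command(translation=[[-0.4, 0, -0.1], [-0.9, 0, -0.17], [-0.9, 0, -0.17], [-0.9, 0, -0.17], [-0.9, 0, -0.17]], rotation=[[0, 0, 0], [0, 0, 0], [0, 0, 0], [0, 0, 0], [0, 0, 0]], grip=[1, 1, 1, 1, 1])

```text
time_s: 8.2
position: [0.437, -0.1419, 0.1343]
tcp_rot: [[-0.195, 0.002, 0.981], [-0.981, -0.002, -0.195], [0.001, -1.0, 0.002]]
force: [0.4, -0.1, -2.4]
opening: 0.157
```

Run:
```python
from h import *
go(.438,-.1386,.068,-11.2)
c=cap('wrist'); im=c['image'].copy()
a=np.radians(-11.2); O=np.array([.574,-.1655,0]); R=np.array([[np.cos(a),-np.sin(a),0],[np.sin(a),np.cos(a),0],[0,0,1]])
H=lambda *p: O+R@np.array(p)
for p in [(.054,-.035,.026),(.054,.035,.026),(-.015,.035,.008),(-.068,.054,.008),(-.165,.04,.008),(-.165,-.04,.008),(-.075,-.046,.028),(-.035,-.016,.028),(.07,.06,.008),(-.005,.026,.04),(-.005,-.026,.04)]:
    q=proj(c,H(*p))[0]; cv2.drawMarker(im,tuple(int(v) for v in q),(255,0,255),cv2.MARKER_CROSS,9,1)
cv2.imwrite('pics/w5.png',im)
for t,z in {'holder':0,'holder_apron':.008,'holder_mouth':.008}.items():
        for r in models.spot_point('wrist',t)[:1]:
            uv=np.array(r['point'])*[640,480]; print(t,round(r['conf'],2),uv.round(),onz(c,uv,z).round(4))
```

```text
t 8.2 shift [-0.043  0.829  0.003] turn [-0.002 -0.001  0.001] J [-32.  28. 111.  -0.  40. -21.] F [ 0.4 -0.1 -2.4] op 0.15716050061846215
holder 0.96 [485. 228.] [ 0.5762 -0.1641  0.    ]
holder_apron 0.66 [316. 230.] [ 0.4431 -0.1367  0.008 ]
holder_mouth 0.8 [471. 234.] [ 0.5608 -0.1633  0.008 ]
```

View pics/w5.png

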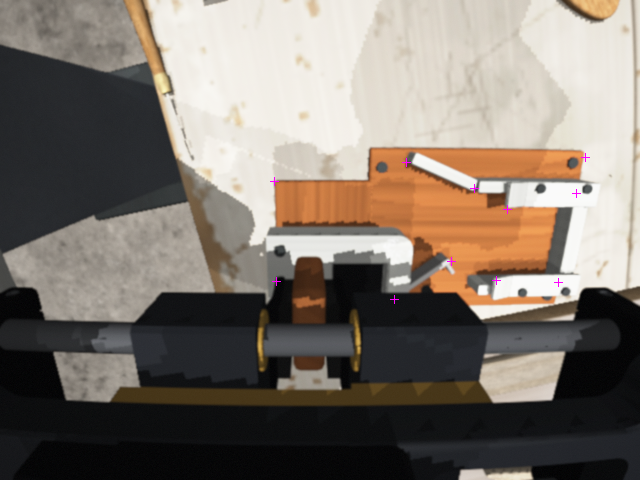

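Emit:
arm_command(translation=[[-0.02, 0.3, 0.02], [-0.04, 0.6, 0.03], [-0.04, 0.8, 0.03], [-0.04, 0.88, 0.03], [-0.04, 0.88, 0.03]], rotation=[[0, 0, 0], [0, 0, 0], [0, 0, 0], [0, 0, 0], [0, 0, 0]], grip=[1, 1, 1, 1, 1])

```text
time_s: 8.9
position: [0.4388, -0.1379, 0.0634]
tcp_rot: [[-0.195, -0.001, 0.981], [-0.981, 0.0, -0.195], [-0.0, -1.0, -0.001]]
force: [0.8, 0.5, -2.3]
opening: 0.158
```

Run:
```python
from h import *
go(.574,-.165,.064,-11.2)
a=np.radians(-11.2); O=np.array([.574,-.165]); s=bot.read_state()
print('in holder',(np.array([[np.cos(a),np.sin(a)],[-np.sin(a),np.cos(a)]])@(np.array(s['position'])[:2]-O)).round(4),s['position'][2])
c=cap('wrist'); im=c['image'].copy(); cv2.imwrite('pics/w6.png',im)
```

```text
t 8.9 shift [ 0.003 -0.008  1.723] turn [ 0.001 -0.001 -0.   ] J [-31.  37. 114.  -0.  29. -20.] F [ 0.8  0.5 -2.3] op 0.158226236384154
in holder [-0.1378  0.0003] 0.06343976048828749
```

View pics/w6.png

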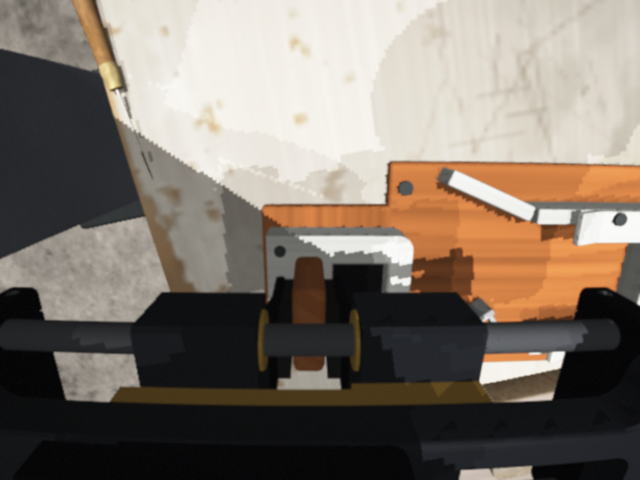

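Emit:
arm_command(translation=[[0, 0.012, 0.1], [0, 0.012, 0.25], [0, 0.012, 0.4], [0, 0.012, 0.55], [0, 0.012, 0.7]], rotation=[[0, 0, 0], [0, 0, 0], [0, 0, 0], [0, 0, 0], [0, 0, 0]], grip=[1, 1, 1, 1, 1])

```text
time_s: 9.45
position: [0.4921, -0.1466, 0.0629]
tcp_rot: [[-0.194, -0.007, 0.981], [-0.981, 0.004, -0.194], [-0.002, -1.0, -0.007]]
force: [-6.4, 3.6, 6.4]
opening: 0.156
```

Emit:
arm_command(translation=[[0, 0, 0.15], [0, 0, 0.3], [0, 0, 0.45], [0, 0, 0.6], [0, 0, 0.7]], rotation=[[0, 0, 0], [0, 0, 0], [0, 0, 0], [0, 0, 0], [0, 0, 0]], grip=[1, 1, 1, 1, 1])

```text
time_s: 9.95
position: [0.5496, -0.1583, 0.0628]
tcp_rot: [[-0.194, -0.001, 0.981], [-0.981, 0.001, -0.194], [-0.001, -1.0, -0.001]]
force: [-0.2, 2.2, -1.8]
opening: 0.156
```

Run:
```python
from h import *
go(.574,-.165,.064,-11.2)
a=np.radians(-11.2); O=np.array([.574,-.165]); s=bot.read_state()
print('in holder',(np.array([[np.cos(a),np.sin(a)],[-np.sin(a),np.cos(a)]])@(np.array(s['position'])[:2]-O)).round(4),s['position'][2],s['moment'])
c=cap('wrist'); im=c['image'].copy(); cv2.imwrite('pics/w7.png',im)
```

```text
t 9.95 shift [ 0.023 -0.016  0.315] turn [ 0.001 -0.    -0.001] J [-27.  41.  97.   0.  41. -16.] F [-0.2  2.2 -1.8] op 0.15574059316179686
in holder [-0.0252  0.0018] 0.06277340147796603 [ 0.63071955  0.07767193 -0.05412241]
```

View pics/w7.png

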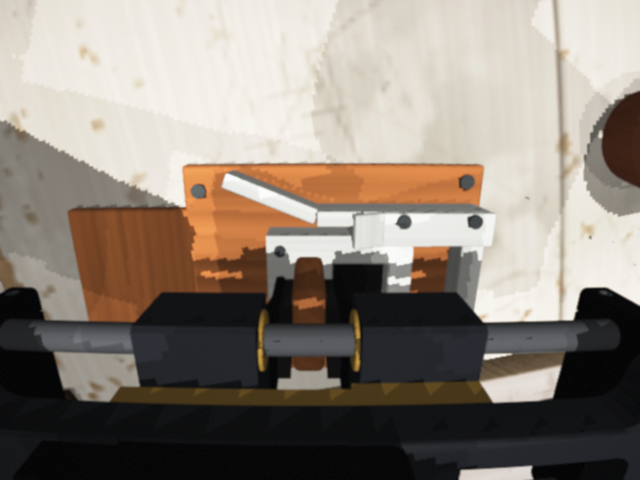

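Emit:
arm_command(translation=[[0, 0, 0.07], [0, 0, 0.14], [0, 0, 0.2], [0, 0, 0.23], [0, 0, 0.26]], rotation=[[0, 0, 0], [0, 0, 0], [0, 0, 0], [0, 0, 0], [0, 0, 0]], grip=[1, 1, 1, 1, 1])

```text
time_s: 10.5
position: [0.5688, -0.163, 0.0627]
tcp_rot: [[-0.194, -0.001, 0.981], [-0.981, 0.001, -0.194], [-0.0, -1.0, -0.001]]
force: [-1.9, 3.2, 0.7]
opening: 0.162
```

Emit:
arm_command(translation=[[0, 0, 0.02], [0, 0, 0.03], [0, 0, 0.03]], rotation=[[0, 0, 0], [0, 0, 0], [0, 0, 0]], grip=[1, 1, 1])

```text
time_s: 10.8
position: [0.5726, -0.1647, 0.063]
tcp_rot: [[-0.194, 0.002, 0.981], [-0.981, -0.002, -0.194], [0.001, -1.0, 0.003]]
force: [0.4, 0.2, -1.4]
opening: 0.157
```

Emit:
arm_command(translation=[[0, 0, 0.02], [0, 0, 0.03], [0, 0, 0.03]], rotation=[[0, 0, 0], [0, 0, 0], [0, 0, 0]], grip=[1, 1, 1])

```text
time_s: 11.1
position: [0.5741, -0.1644, 0.0628]
tcp_rot: [[-0.194, 0.001, 0.981], [-0.981, -0.0, -0.194], [0.0, -1.0, 0.001]]
force: [0.1, -0.0, -1.3]
opening: 0.159
```

Emit:
arm_command(translation=[[0, 0, 0.02], [0, 0, 0.03], [0, 0, 0.03]], rotation=[[0, 0, 0], [0, 0, 0], [0, 0, 0]], grip=[1, 1, 1])

```text
time_s: 11.4
position: [0.575, -0.1644, 0.0628]
tcp_rot: [[-0.194, -0.003, 0.981], [-0.981, 0.001, -0.194], [-0.0, -1.0, -0.003]]
force: [-3.1, 0.1, -0.4]
opening: 0.156
```

Emit:
arm_command(translation=[[0, 0, 0.02], [0, 0, 0.03], [0, 0, 0.03]], rotation=[[0, 0, 0], [0, 0, 0], [0, 0, 0]], grip=[1, 1, 1])

```text
time_s: 11.7
position: [0.5752, -0.1644, 0.0629]
tcp_rot: [[-0.193, -0.008, 0.981], [-0.981, 0.002, -0.193], [-0.0, -1.0, -0.008]]
force: [-8.2, -0.2, 5.5]
opening: 0.155
```

Run:
```python
from h import *
go(.574,-.165,.064,-11.2)
for n in ['wrist','scene']:
    c=cap(n); cv2.imwrite(f'pics/{n}8.png',c['image'])
im=c['image'][200:300,270:400]; cv2.imwrite('pics/s8c.png',cv2.resize(im,None,fx=5,fy=5,interpolation=cv2.INTER_CUBIC))
```

```text
t 11.7 shift [ 0.011 -0.014 -0.013] turn [ 0.007  0.001 -0.   ] J [-27.  43.  93.  -0.  45. -15.] F [-8.2 -0.2  5.5] op 0.15507088412169184
```

View pics/s8c.png

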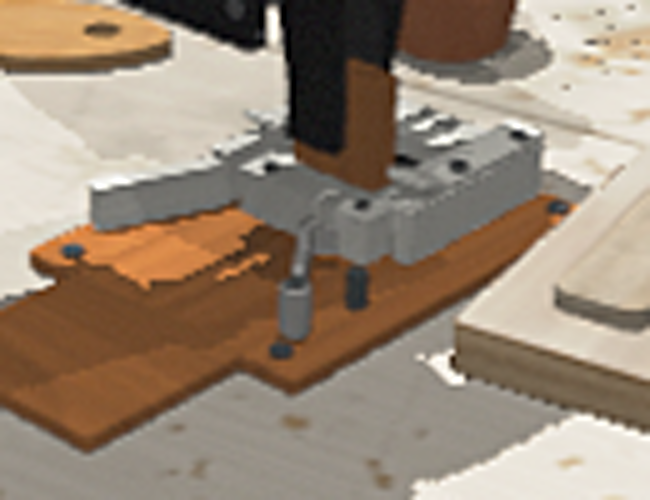

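The cassette sits under the lips against the stop (the tool stalled with 8 N), and the catch leaf around (300,240) appears to be behind the rear face. I'll ease off the push, release and lift.

Emit:
arm_command(translation=[[0, 0, -0.03], [0, 0, -0.03], [0, 0, -0.03], [0, 0, -0.03], [0, 0, -0.03]], rotation=[[0, 0, 0], [0, 0, 0], [0, 0, 0], [0, 0, 0], [0, 0, 0]], grip=[1, -0.2, -0.2, -0.2, -0.2])

```text
time_s: 12.3
position: [0.5772, -0.1649, 0.0631]
tcp_rot: [[-0.194, 0.002, 0.981], [-0.981, -0.001, -0.194], [0.0, -1.0, 0.002]]
force: [-0.2, 0.4, -0.7]
opening: 0.432
```

Emit:
arm_command(translation=[[0, 0, 0], [0, 0, 0], [0, -0.3, 0], [0, -0.7, 0], [0, -1, 0]], rotation=[[0, 0, 0], [0, 0, 0], [0, 0, 0], [0, 0, 0], [0, 0, 0]], grip=[-0.2, -0.2, -0.2, -0.2, -0.2])

```text
time_s: 12.8
position: [0.5766, -0.1647, 0.1441]
tcp_rot: [[-0.194, 0.001, 0.981], [-0.981, -0.0, -0.194], [0.0, -1.0, 0.001]]
force: [1.4, -0.7, -1.2]
opening: 0.596
```

Emit:
arm_command(translation=[[0, -0.5, -0.3], [0, -1, -0.9], [0, -1, -1], [0, -1, -1], [0, -1, -1]], rotation=[[0, 0, 0], [0, 0, 0], [0, 0, 0], [0, 0, 0], [0, 0, 0]], grip=[-1, -1, -1, -1, -1])

```text
time_s: 13.3
position: [0.4982, -0.1493, 0.2231]
tcp_rot: [[-0.195, 0.002, 0.981], [-0.981, -0.001, -0.195], [0.0, -1.0, 0.002]]
force: [1.2, 0.1, -0.7]
opening: 0.952
```

Run:
```python
from h import *
go(.574,-.165,.064,-11.2)
c=cap('wrist')
for t in ['cassette_square','holder']:
    for r in models.spot_point('wrist',t)[:1]:
        uv=np.array(r['point'])*[640,480]; print(t,round(r['conf'],2),uv.round(),onz(c,uv,.008 if t[0]=='c' else 0).round(4))
im=c['image']; cv2.imwrite('pics/w9.png',im)
r=models.recognise('wrist','holder')[0]['extent']; l,t,rr,b=(np.array(r)*[640,480,640,480]).astype(int); print(l,t,rr,b)
k=im[max(t-5,0):b+5,max(l-5,0):rr+5]; f=min(780/k.shape[1],580/k.shape[0]); cv2.imwrite('pics/w9c.png',cv2.resize(k,None,fx=f,fy=f,interpolation=cv2.INTER_CUBIC))
```

```text
t 13.3 shift [0.008 1.99  0.964] turn [-0.002 -0.     0.   ] J [-29.  24.  98.   0.  58. -18.] F [ 1.2  0.1 -0.7] op 0.951515934961182
cassette_square 0.58 [390. 213.] [ 0.578  -0.1658  0.008 ]
221 146 465 272
```

View pics/w9c.png

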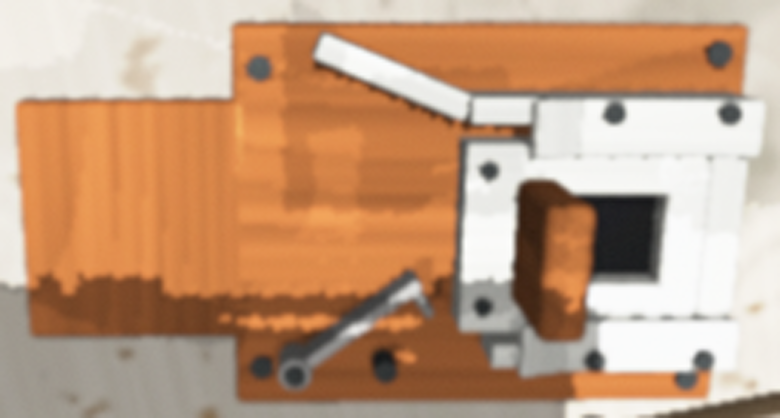

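The cassette is home: its nose is on the stop at column 710, and the catch tip at (412,285) has sprung back inward behind the rear face at column 465. Handing in.

```bash
python3 -c "
from rig import bot; print(bot.hand_in())"
```

```text
the job is handed in; nothing more can be done
None
```

The square-recess cassette is loaded in the holder and the job is handed in at about 13.5 s of the 40 s allowed. The hand-in gives no verdict, so the result below rests on my own last checks.

**What I did:** I gripped the cassette by its bar, lowered it to the apron, slid it in nose first until it met the end stop, then let go and lifted clear. My first grip failed because I lifted before the slow jaws had closed. The cassette did not move, and the second try held.

**Last checks:**
- **End stop:** the tool stopped advancing with about 8 N of resistance. The final picture shows the nose against the stop.
- **Catch:** the side force fell from 3.2 N to 0.2 N a few millimetres before the stop. The last picture shows the leaf back inward behind the rear face. I could not read the catch angle directly.
- **Position:** the network put the cassette at (0.578, -0.166), within about 4 mm of the home point I had worked out at (0.574, -0.165). In that same picture it did not find the holder, so I judged the fit by eye.
- **Gripper:** it was open and about 0.2 m above the table, with no meaningful contact force.
- **Other cassette:** I never moved the gripper near it, but I did not measure its position again at the end.

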